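Crank the specimen stage up to the pointer

ROBOT

A 6-joint arm with a two-finger parallel gripper is mounted at the origin on the work surface. World frame = base frame: x ahead of the robot, y to its left, z up, the work surface at z = 0. Lengths are in m, angles in rad, forces in N, time in s.
With the tool pointing down it reaches from about 0.35 to 0.85 m from the base axis. Payload 8.1 kg.
Tool frame: the origin (TCP) lies on the centre line of the jaws, within the pads' length; the fingertips stand 25 mm ahead of it and the grasp point (between the pads) lies 6 mm ahead of it; z points along the fingers, y is the line along which they close (so a half turn about z gives the same grasp; the last joint's range is limited). The gripper opens to 85 mm and grips with 20 to 120 N. Pads are 22 mm wide; open, the fingers measure 114 mm over their backs; the gripper's body (76 mm by 85 mm) begins 54 mm behind the grasp point. The pads swing forward as they close: fully open they stand 13 mm farther back than shut.
Start: joints at [-1.339, 0.13, 1.488, -0, 1.523, -0.085], TCP at [0.187, -0.57, 0.227] pointing down, gripper open.
Joint ranges: [-2.96, 2.96], [-0.89, 2.26], [0.02, 2.5], [-1.34, 4.48], [0, 2.73], [-2.66, 2.66]. Speed limits (rad/s): [2.39, 2.39, 2.79, 3.14, 3.14, 3.14].

INTERFACE

Orientations are given as a unit quaternion [x, y, z, w].
In Python, from station import get_obs, read_camera, job_done gives the robot as it stands. The module is installed in compiled form; this text tells all that it offers.
- The arm moves only by the shell command python3 -m jog 'ROWS' [OPENING] [FORCE]. ROWS is JSON, a list of rows, each a list of 6 numbers: the shift along the tool's x, y, z in m, then the turn, a rotation vector about the tool's x, y, z in degrees. A call has 1 to 5 rows; each row is the pose to reach, as a shift and turn from the pose commanded when the call began, along the tool's axes at that moment; what a row does not reach only later rows make up. A row lasts 1/8 s, in which the tool goes at most 62.5 mm and 10.7 degrees, less where a joint would pass 70% of its speed; a pose out of reach is approached as far as the arm can. A call with a gripper value outside its range is refused whole. OPENING is the closure, from 0 (fully open) to 1 (shut), set as the call begins (- or left out, the last holds). The fingers move at their own pace and stop on an object; FORCE is the grip in N (left out, the last holds). Time passes only in rows, so rows that repeat a pose let the fingers close. It gives the time, the measured TCP pose, the force, the opening and the grip force at its end, in the units of the state.
- get_obs(): the state, without advancing time (a new reading comes with each control period).
- read_camera(name): name is "scene" or "top" or "wrist"; returns a dict with "image" (420x560x3 uint8, red, green, blue), "intrinsics" (3x3 intrinsics, pixels), "rvec" (rotation vector, rad) and "tvec" (3), from world to camera coordinates, as OpenCV has them; the wrist camera has in their place "mount" (4x4, takes a point from camera to tool coordinates, whose origin is the TCP and whose axes are the flange's). Camera axes: x right, y down, z forward; pixel columns grow to the right and rows downward; lengths in m; the calibration is good to about 2 mm. The wrist camera is an equidistant fisheye: a pixel r from the principal point sees the ray r / f radians off the axis. A picture is of the moment at which its call begins: read the wrist's pose just before it. There is no depth.
- job_done(): hands the job in; it is judged then, once.
The state is a dict: "t": time; "q": joint angles; "qd": joint speeds; "joint_efforts": joint torques, N m; "tcp_pos": TCP position; "tool_rot": TCP orientation; "force": force on the tool from outside, world axes, zero at the start; "moment": the same for the moment, N m; "finger_gap": finger opening in m; "finger_force": force on a finger pad.
Only numpy, scipy, OpenCV 4.12 (cv2) and the standard library are available. Lean on these libraries where they do the work, as an engineer would, in place of code of your own. Each camera call takes 0.05 s, during which the arm holds its last target. There are 200 camera calls.

TASK

Turn the three-armed crank wheel clockwise, as seen looking down onto its grips, to raise the specimen stage until its top is level with the steel pointer beside it; whenever a grip gets near the clear guard, let go and take the next one. The tin must stay standing on the stage; do not touch the stage or the tin yourself, do not shift the pointer, and leave the bottle, beaker and rack where they are.

Things in the scene. Friction and masses are not known exactly. Their poses are not given: they have to be found in the camera images.
- lift: hand-cranked lift stage, fixed: white base 340 x 170 mm, a sloping console at one end, a column with the stage at the other. Origin on the bench below the wheel centre; x points from wheel to stage (to the robot's left and back towards it, with some yaw), y to the robot's right and back, z up. The shaft leans 35 degrees from vertical, away from the stage: direction (-0.574, 0, 0.819) here; the wheel's plane rises towards +x.
- guard_edge (a point): middle of the straight lower edge (along the lift's y, over the shaft) of a clear plastic guard, steel-edged, that roofs the upper, stage-side half of the wheel, parallel to it, 74-78 mm above its plane, 122 mm to either side and 115 mm up the slope. Grips pass under it, fingers cannot: a grip can be taken and carried only within about 65 degrees of the wheel's lowest point, either way.
- wheel_centre (a point): centre of the crank wheel, on its shaft, 130 mm above the bench, in the plane of the wheel's underside; the aluminium hub (40 mm diameter) rises 16 mm and the arms (22 mm wide, reaching 94 mm from the shaft) 10 mm above this plane; the console's face lies 10 mm below it.
- crank (a joint): turn of the crank wheel in rad, growing clockwise as seen from the grips' side (a grip at the low end moves to the lift's +y). One full turn clockwise lifts the stage 50 mm; one to one and a half turns are needed. The wheel is stiff, about 0.25 N m (3 to 4 N at a grip), and stays where it is left.
- grip0_mid (a point): middle of one of three identical round light wooden grips of the crank wheel: a sleeve 22 mm in diameter, 50 mm long, spinning freely on a pin at an arm's end, parallel to the shaft, from 12 to 62 mm above the plane of the wheel centre (this point 40 mm above it). The grips are 120 degrees apart on a circle of 80 mm radius about the shaft. At crank = 0 this one is at the lowest point.
- grip1_mid (a point): as grip0_mid, the next grip clockwise seen from the grips' side
- grip2_mid (a point): as grip0_mid, the third grip
- stage: the aluminium stage plate, 130 x 130 x 10 mm, on a square post in the column, 150 mm from the wheel centre along the lift's x; origin at the centre of its top face, axes as the lift's. It only moves up and down, geared to the wheel.
- stage_mark (a point): middle of the stage's edge on the pointer's side (lift's -y), at the height of its top face.
- pointer_tip (a point): tip of the flat steel pointer, 12 mm wide and 3 mm thick, that reaches from a post on the lift's -y side towards the stage and ends 12 mm short of it; the point lies at mid-thickness. Its height is what the stage's top must be brought to. The pointer is clamped by friction on the post.
- tin: open aluminium specimen tin, 72 mm diameter, 34 mm high, standing on the stage; origin at the centre of its underside, z up.
- wash_bottle: white bottle with yellow cap, 64 mm diameter, 170 mm high, near the pointer post; origin at the centre of its underside. To be left alone.
- beaker: white open beaker, 90 mm diameter, 110 mm high, beyond the stage; origin under its centre. To be left alone.
- vial_rack: wooden vial rack with twelve holes, 130 x 90 x 30 mm, to the right of the wheel; origin under its centre. To be left alone.
Things that resemble listed ones, but are neither listed nor needed, are in the scene too. Several things have the shape of the tin; the one meant has the colours described above.

How it is judged:
At the end, for the whole second after the job is handed in: the stage's top is within 3.5 mm of the pointer's height, up or down, and at rest; the tin stands upright on the stage, its centre within 35 mm of the stage's centre (z of stage_mark in the frame of pointer_tip between -0.0035 and 0.0035 m and linear speed of stage below 0.003 m/s and angle between tin's own z axis and vertical below 0.1 rad and distance between tin and stage below 0.035 m and linear speed of tin below 0.01 m/s); the robot touches nothing.
It fails at once if the robot touches the stage (contact force between any of the fingers, the arm and stage above 1 N).
It fails at once if the robot touches the tin (contact force between any of the fingers, the arm and tin above 1 N).
It fails at once if the pointer is shifted by more than 3 mm (distance of pointer_tip from where it was at the start of the episode above 0.003 m).
It fails at once if the bottle, beaker or rack is displaced by more than 20 mm (distance of any of wash_bottle, beaker, vial_rack from where it was at the start of the episode above 0.02 m).
It also fails if it takes over 66 s, if anything falls off the work surface, if the arm or the gripper's body presses on something with over 40 N, if the wrist force passes 120 N, or if a joint passes its speed limit or range.

## Working session

There is one attempt and no reset: what is moved stays moved. The work goes in short steps, Python scripts to look and compute and a shell command to move; the robot and the scene stay as the last step left them, time stands still between calls to the robot, and variables do not carry over. Pictures are saved under pics/ and viewed, at most 10 in all, crops included, and the job is handed in when it is done.

```bash
mkdir -p pics
python3 - <<'E'
from station import *
import cv2
for n in("scene","top"):
    c=read_camera(n);cv2.imwrite(f"pics/{n}0.png",cv2.resize(c["image"][:,:,::-1],(800,600),interpolation=cv2.INTER_CUBIC))
    print(n,c["intrinsics"],c["rvec"],c["tvec"])
print(get_obs())
c=read_camera("wrist");print(c["mount"],c["intrinsics"])
E
```

```text
scene [[410.54212907   0.         282.09170612]
 [  0.         410.54212907 209.72783681]
 [  0.           0.           1.        ]] [ 1.69226733  1.90150511 -0.75937383] [ 0.05665997 -0.24599928  1.5327485 ]
top [[387.72571178   0.         278.84640482]
 [  0.         387.72571178 206.69196289]
 [  0.           0.           1.        ]] [ 2.17998961 -2.11813952  0.18709925] [-0.01896092  0.5089089   1.04456682]
{'t': 0.1, 'q': array([-1.33938315e+00,  1.31161967e-01,  1.48918416e+00,  2.61016435e-05,
        1.52301185e+00, -8.54136839e-02]), 'qd': array([-0.00038673, -0.00184828, -0.00447921,  0.00032142, -0.00067826,
        0.00054546]), 'joint_efforts': array([ 1.07138032e-03, -5.70954680e+01, -5.01942015e+01, -2.00200639e-04,
        8.06547760e-03,  3.79080029e-05]), 'tcp_pos': array([ 0.18683519, -0.5696241 ,  0.22579619]), 'tool_rot': array([ 9.87478525e-01,  1.57751014e-01, -5.13763249e-05, -8.81263131e-04]), 'force': array([0.12225497, 0.2319979 , 0.07626167]), 'moment': array([-0.00824198, -0.02112199,  0.03820482]), 'finger_force': 0.0, 'finger_gap': 0.08537741071990346}
[[ 5.84849949e-04 -9.65824204e-01 -2.59197348e-01  6.54472841e-02]
 [ 9.99999646e-01  4.07909873e-04  7.36429272e-04  9.40725324e-05]
 [-6.05532058e-04 -2.59197687e-01  9.65824100e-01 -1.48230709e-01]
 [ 0.00000000e+00  0.00000000e+00  0.00000000e+00  1.00000000e+00]] [[325.1922621   0.        281.2024008]
 [  0.        325.1922621 210.6510439]
 [  0.          0.          1.       ]]
```

View pics/scene0.png

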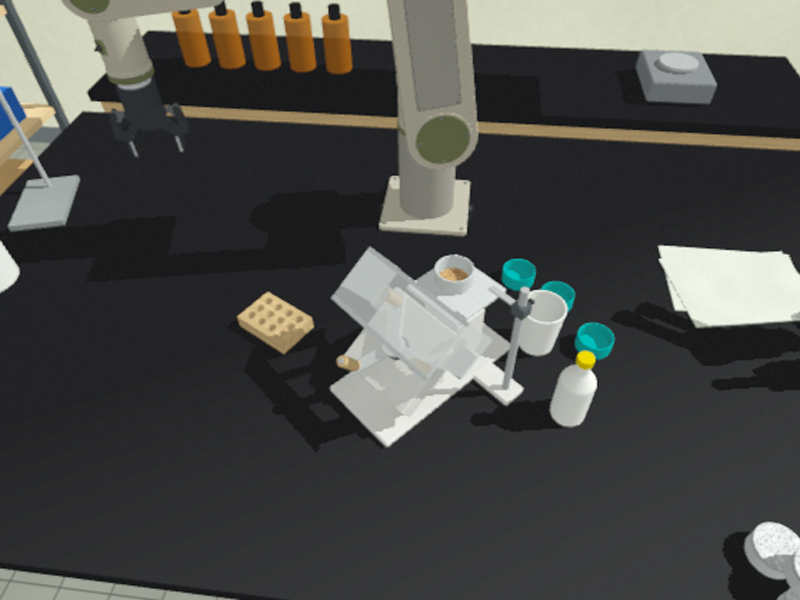

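View pics/top0.png

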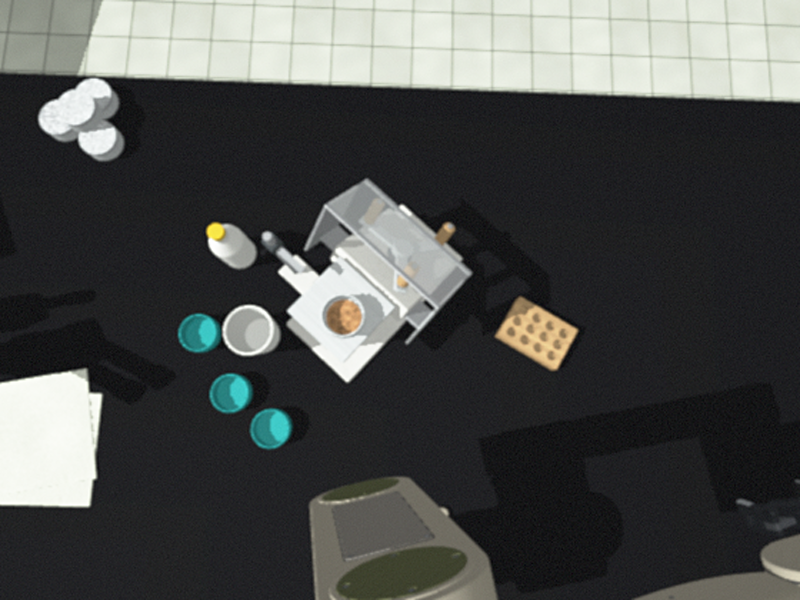

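The scene view shows the lift at about (420,350) and its tin at (454,272), silver with brown contents. The teal cups at (518,272), (558,295) and (594,340) and the white lids at the bottom right only resemble the tin. In the top view the tin on the stage is at (344,316), the pointer post at (270,240), and a free grip at (446,233). Next I'll enlarge both.

Run:
```python
import cv2
from station import *
for n,(r0,r1,c0,c1),s in(("scene",(160,318,225,375),3.75),("top",(120,275,190,340),3.8)):
    im=read_camera(n)["image"][r0:r1,c0:c1,::-1]
    cv2.imwrite(f"pics/{n}1.png",cv2.resize(im,None,fx=s,fy=s,interpolation=cv2.INTER_CUBIC))
```

```text
(no output)
```

View pics/scene1.png

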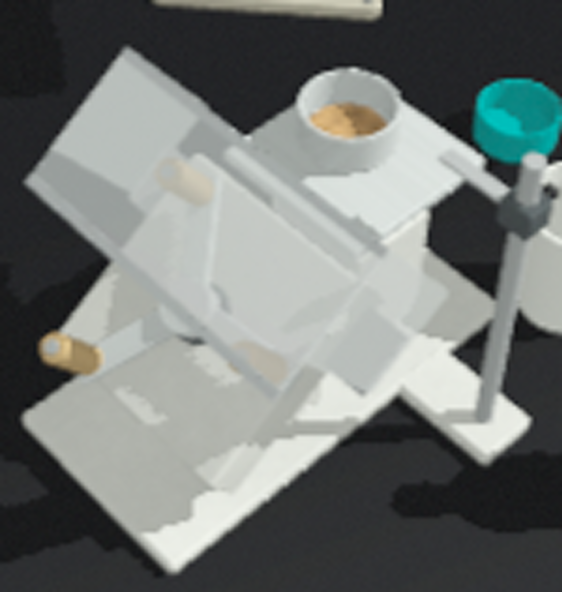

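View pics/top1.png

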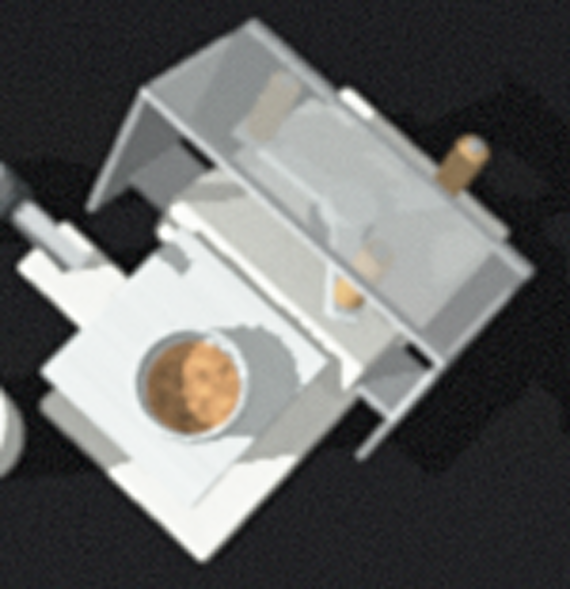

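The enlarged crops show the lift clearly.
- **Guard corners:** scene crop (25,182), (127,48), (272,392), (383,248); top crop (253,20), (530,270), (145,92), (438,368).
- **Free grip end:** (52,345) in the scene crop, (475,145) in the top crop.
- **Tin meant:** the grey-white one on the stage, (348,120) in the scene crop and (192,385) in the top crop. It is the only one on the stage, and the teal ones differ in colour.

Next I'll fit the lift model to these points.

```bash
cat > model.py <<'E'
import numpy as np,cv2
from scipy.optimize import least_squares
u=np.array([.8192,0,.5736]);n=np.array([-.5736,0,.8192]);Y=np.array([0,1,0.]);W=np.array([0,0,.130])
def grip(th,k=0,h=.04):
    a=th+k*2*np.pi/3; return W+h*n+.08*(-np.cos(a)*u+np.sin(a)*Y)
def R(yaw): c,s=np.cos(yaw),np.sin(yaw); return np.array([[c,-s,0],[s,c,0],[0,0,1.]])
CAM={}
def cam(nm):
    if nm not in CAM:
        from station import read_camera
        CAM[nm]=read_camera(nm)
    return CAM[nm]
def proj(nm,p):
    c=cam(nm);return cv2.projectPoints(np.atleast_2d(p),c["rvec"],c["tvec"],c["intrinsics"],None)[0][:,0]
def tri(ps,pt):
    P=[]
    for nm in("scene","top"):
        c=cam(nm);P.append(c["intrinsics"]@np.c_[cv2.Rodrigues(c["rvec"])[0],c["tvec"]])
    X=cv2.triangulatePoints(P[0],P[1],np.array(ps,float).reshape(2,1),np.array(pt,float).reshape(2,1));return (X[:3]/X[3])[:,0]
E
python3 - <<'E'
from model import *
S=lambda x,y:np.array([225+x/3.75,160+y/3.75]);T=lambda x,y:np.array([190+x/3.8,120+y/3.8])
g=lambda a,b:W+.076*n+a*u+b*Y
def obs(p):
    st=lambda a,b:np.array([.15+a*.065,b*.065,p[4]])
    return [("scene",g(0,.122),S(25,182)),("scene",g(.115,.122),S(127,48)),("scene",g(0,-.122),S(272,392)),("scene",g(.115,-.122),S(383,248)),
    ("top",g(0,-.122),T(253,20)),("top",g(0,.122),T(530,270)),("top",g(.115,-.122),T(145,92)),("top",g(.115,.122),T(438,368)),
    ("top",st(1,-1),T(42,370)),("top",st(1,1),T(195,505)),("top",st(-1,1),T(327,360)),("scene",st(1,-1),S(485,160)),
    ("scene",grip(p[3],0,.062),S(52,345)),("top",grip(p[3],0,.062),T(475,145))]
def f(p): return np.concatenate([proj(a,p[:3]*[1,1,0]+R(p[2])@b)[0]-c for a,b,c in obs(p)])
s=min((least_squares(f,[.6,0,y0,t0,.2],loss="soft_l1") for y0 in(2,2.5,3) for t0 in(0,.6,1.2)),key=lambda s:s.cost)
print(s.x.round(4));print(s.fun.reshape(-1,2).round(1).tolist())
p=s.x;o=p[:3]*[1,1,0]
for k in range(3):print(k,[(proj("scene",o+R(p[2])@grip(p[3],k))[0]-[225,160])*3.75,(proj("top",o+R(p[2])@grip(p[3],k))[0]-[190,120])*3.8])
for a,b in(((447,158),(80,260)),((447,158),(84,264))):
    X=tri(S(*a),T(*b));print("pointer",X,R(p[2]).T@(X-o))
h=p[4]
for z in(h,h+.06):
  q=o+R(p[2])@[.15,-.077,z];print(z,(proj("scene",q)-[225,160])*3.75,(proj("top",q)-[190,120])*3.8)
np.save("p.npy",p)
E
```

```text
[ 0.5746 -0.0029  2.421   0.4344  0.1738]
[[-0.8, -0.7], [-0.9, -1.0], [-1.1, 1.8], [0.6, -0.4], [-0.5, -0.1], [0.0, 0.2], [-1.5, -0.7], [0.6, -0.9], [-0.8, 0.1], [-2.3, 1.3], [-0.1, 0.1], [-1.2, 0.1], [-1.0, -0.1], [-0.8, -0.0]]
0 [array([ 65.49867614, 350.89908274]), array([457.00833798, 165.05374798])]
1 [array([177.36203401, 177.93281578]), array([363.96702011, 272.00128665])]
2 [array([251.82551995, 358.05172316]), array([271.6778009 , 103.06065412])]
pointer [0.51638037 0.15768008 0.2344303 ] [ 0.14968607 -0.08224587  0.2344303 ]
pointer [0.51439307 0.15675358 0.23219158] [ 0.15056796 -0.08023838  0.23219158]
0.173825254735695 [[429.92762765 216.02465074]] [[ 96.71195603 284.70212264]]
0.233825254735695 [[438.51675243 154.31987542]] [[ 82.74875667 266.42480507]]
```

```bash
cat > plan.py <<'E'
import sys
from model import *
from station import get_obs
from scipy.spatial.transform import Rotation as Ro
p=np.load("p.npy");o=p[:3]*[1,1,0];L=R(p[2])
RT=L@np.c_[u,-Y,-n]
def tcp(deg,h,r=.08):
    a=np.radians(deg);return o+L@(W+h*n+r*(-np.cos(a)*u+np.sin(a)*Y))
def rel(x,Rt=RT):
    s=get_obs();R0=Ro.from_quat(s["tool_rot"]).as_matrix()
    return np.r_[R0.T@(np.array(x)-s["tcp_pos"]),np.degrees(Ro.from_matrix(R0.T@Rt).as_rotvec())]
def where():
    s=get_obs();v=L.T@(s["tcp_pos"]-o)-W;e=np.degrees(Ro.from_matrix(RT.T@Ro.from_quat(s["tool_rot"]).as_matrix()).as_rotvec())
    print("t",round(s["t"],2),"u,y,n mm",(1e3*np.array([v@u,v[1],v@n])).round(1),"ang",np.degrees(np.arctan2(v[1],-v@u)).round(1),"r",(1e3*np.hypot(v[1],v@u)).round(1),"err",e.round(1),"F",s["force"].round(1),"gap",round(s["finger_gap"],4),"q",s["q"].round(2))
E
python3 - <<'E'
from plan import *
np.set_printoptions(suppress=True)
where();print(tcp(25,.051),tcp(25,.14),RT)
print(rel([.5,-.45,.38]).round(3),rel(tcp(25,.16)).round(3))
E
```

```text
t 0.35 u,y,n mm [-12.5 682.  126.7] ang 88.9 r 682.1 err [-36.6 -20.9 116.2] F [0.6 0.5 0.8] gap 0.0851 q [-1.34  0.13  1.49 -0.    1.52 -0.09]
[ 0.61888428 -0.08678992  0.13019055] [ 0.6572432  -0.12047578  0.20309935] [[-0.61554115  0.65985495 -0.43099903]
 [ 0.54055317  0.751393    0.3784928 ]
 [ 0.5736      0.         -0.8192    ]]
[   0.335   -0.017   -0.153   36.609   20.882 -116.15 ] [   0.593   -0.271    0.007   36.609   20.882 -116.15 ]
```

```bash
python3 -m jog '[[0.03,0,-0.05,3,1.7,-9.3],[0.08,0,-0.1,6,3.4,-18.6],[0.135,-0.01,-0.14,9,5.1,-28],[0.19,-0.015,-0.153,12,7,-37],[0.25,-0.017,-0.153,15,8.5,-46.5]]' 0
python3 - <<'E'
from plan import *
where();print(rel([.58,-.35,.38]).round(3),rel(tcp(25,.2)).round(3))
E
```

```text
t: 0.98
tcp_pos: [0.416, -0.4778, 0.3826]
tool_rot: [0.833, 0.533, 0.051, -0.135]
force: [1.0, -0.9, 0.3]
finger_gap: 0.0852
finger_force: 0.0
t 0.97 u,y,n mm [-14.2 461.4 318.3] ang 88.2 r 461.7 err [-21.9 -12.4  69.4] F [ 1.  -0.9  0.3] gap 0.0852 q [-1.    0.5   0.79  0.12  2.12 -0.51]
[ 1.8100e-01  9.8000e-02  2.9000e-02  2.1924e+01  1.2387e+01 -6.9365e+01] [  0.377   0.131   0.203  21.924  12.387 -69.365]
```

```bash
python3 -m jog '[[0.045,0.025,0.007,3,1.7,-9.5],[0.09,0.05,0.014,6,3.4,-19],[0.135,0.074,0.022,9,5.1,-28.5],[0.181,0.098,0.029,12,6.8,-38],[0.21,0.1,0.05,15,8.5,-47.4]]' 0
python3 - <<'E'
from plan import *
where();print(rel(tcp(25,.2)).round(3),rel(tcp(25,.14)).round(3))
E
```

```text
t: 1.6
tcp_pos: [0.5936, -0.3192, 0.3612]
tool_rot: [0.523, 0.811, 0.093, -0.246]
force: [0.8, -1.0, -0.2]
finger_gap: 0.0854
finger_force: 0.0
t 1.6 u,y,n mm [-50.1 225.2 317.3] ang 77.5 r 230.7 err [-7.1 -3.7 22.4] F [ 0.8 -1.  -0.2] gap 0.0854 q [-0.65  1.03  0.12  0.24  2.49 -0.92]
[  0.057   0.168   0.139   7.107   3.724 -22.403] [  0.06    0.16    0.198   7.107   3.724 -22.403]
```

```bash
python3 -m jog '[[0.012,0.035,0.035,3,1.5,-9],[0.025,0.07,0.07,6,3,-18],[0.04,0.11,0.105,7.1,3.7,-22.4],[0.057,0.155,0.139,7.1,3.7,-22.4],[0.057,0.168,0.139,7.1,3.7,-22.4]]' 0
python3 - <<'E'
from plan import *
where();print(rel(tcp(25,.14)).round(3),rel(tcp(25,.051)).round(3))
E
```

```text
t: 2.22
tcp_pos: [0.6824, -0.14, 0.249]
tool_rot: [0.337, 0.891, 0.105, -0.285]
force: [-0.3, -1.1, -0.4]
finger_gap: 0.0857
finger_force: 0.0
t 2.23 u,y,n mm [-72.3  31.9 195.9] ang 23.8 r 79.0 err [0.2 0.3 0.2] F [-0.3 -1.1 -0.4] gap 0.0857 q [-0.38  1.15  0.17  0.29  2.4  -1.07]
[-0.001 -0.002  0.056 -0.153 -0.346 -0.153] [-0.001 -0.002  0.145 -0.153 -0.346 -0.153]
```

```bash
python3 -m jog '[[0,-0.001,0.03,0,0,0],[-0.001,-0.002,0.06,0,0,0],[-0.001,-0.002,0.085,0,0,0],[-0.001,-0.002,0.085,0,0,0]]' 0
python3 - <<'E'
from plan import *
from station import *
where();s=get_obs();c=read_camera("wrist")
R0=Ro.from_quat(s["tool_rot"]).as_matrix();M=c["mount"];K=c["intrinsics"]
im=c["image"][:,:,::-1].copy()
for k in range(3):
  for h in(.012,.062):
    q=o+L@grip(p[3],k,h);v=M[:3,:3].T@(R0.T@(q-s["tcp_pos"])-M[:3,3])
    a=np.arctan2(np.hypot(v[0],v[1]),v[2]);d=v[:2]/np.hypot(v[0],v[1])*a*K[0,0]+K[:2,2]
    print(k,h,d.round());cv2.circle(im,tuple(int(t) for t in d),3,(0,0,255),-1)
cv2.imwrite("pics/w1.png",cv2.resize(im,(800,600)))
E
```

```text
t: 2.72
tcp_pos: [0.6434, -0.1138, 0.1806]
tool_rot: [0.339, 0.891, 0.106, -0.284]
force: [-0.3, -0.0, 1.1]
finger_gap: 0.0859
finger_force: 0.0
t 2.73 u,y,n mm [-73.3  37.9 113.1] ang 27.3 r 82.6 err [0.  0.2 0.4] F [-0.3 -0.   1.1] gap 0.0859 q [-0.37  0.9   0.68  0.24  2.13 -1.14]
0 0.012 [287. 209.]
0 0.062 [288. 228.]
1 0.012 [270.  34.]
1 0.062 [267.  12.]
2 0.012 [426. 113.]
2 0.062 [457. 112.]
```

View pics/w1.png

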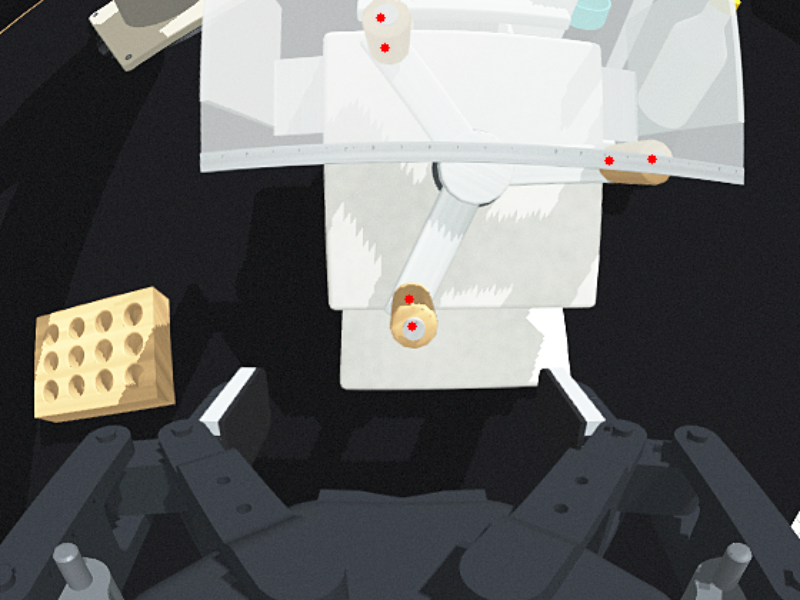

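The wrist view puts the model's dots on the real grips, with the free grip end at (412,326). I'll descend and close.

```bash
python3 - <<'E'
from plan import *
where();print(rel(tcp(25,.051)).round(4))
E
python3 -m jog '[[0.001,0.002,0.03,0,0,0],[0.001,0.003,0.055,0,0,0],[0.001,0.003,0.062,0,0,0],[0.001,0.003,0.062,0,0,0]]' 0
python3 - <<'E'
from plan import *
where()
E
python3 -m jog '[[0,0,0,0,0,0],[0,0,0,0,0,0],[0,0,0,0,0,0],[0,0,0,0,0,0],[0,0,0,0,0,0]]' 1 40
python3 - <<'E'
from plan import *
where()
for h in(35,45,55,65):print(rel(tcp(h,.051)).round(4))
E
```

```text
t 2.77 u,y,n mm [-73.3  37.7 115.4] ang 27.2 r 82.5 err [-0.1  0.1  0.3] F [0.2 0.5 0.3] gap 0.0854 q [-0.37  0.9   0.68  0.24  2.14 -1.14]
[ 0.0008  0.0039  0.0644  0.0506 -0.0533 -0.3453]
t: 3.28
tcp_pos: [0.6206, -0.0891, 0.1336]
tool_rot: [0.339, 0.892, 0.106, -0.28]
force: [0.6, 0.2, 0.0]
finger_gap: 0.0855
finger_force: 0.0
t 3.27 u,y,n mm [-72.9  34.4  55.4] ang 25.3 r 80.6 err [-0.1 -0.1  0.3] F [0.6 0.2 0. ] gap 0.0855 q [-0.35  0.82  0.88  0.23  2.   -1.16]
t: 3.9
tcp_pos: [0.6202, -0.0886, 0.1331]
tool_rot: [0.339, 0.892, 0.106, -0.28]
force: [1.4, -0.4, 3.5]
finger_gap: 0.0186
finger_force: 39.0
t 3.9 u,y,n mm [-72.6  34.3  54.7] ang 25.3 r 80.3 err [-0.1 -0.1  0.3] F [ 1.4 -0.4  3.5] gap 0.0186 q [-0.35  0.82  0.89  0.23  2.   -1.16]
[ 0.007  -0.0116  0.0037  0.1286  0.1127 -0.3103]
[ 0.016  -0.0223  0.0036  0.1286  0.1127 -0.3103]
[ 0.0266 -0.0314  0.0036  0.1286  0.1127 -0.3103]
[ 0.0386 -0.0384  0.0035  0.1286  0.1127 -0.3103]
```

```bash
python3 -m jog '[[0.006,-0.0095,0,0,0,0],[0.012,-0.018,0,0,0,0],[0.019,-0.025,0,0,0,0],[0.0265,-0.0315,0,0,0,0],[0.035,-0.0365,0,0,0,0]]' 
python3 -m jog '[[0,0,0,0,0,0]]'
python3 - <<'E'
from plan import *
from station import *
where()
im=[read_camera(n)["image"][a:a+150,b:b+150,::-1] for n,a,b in(("scene",160,225),("top",120,190))]
cv2.imwrite("pics/b.png",cv2.resize(np.hstack(im),None,fx=2.6,fy=2.6,interpolation=cv2.INTER_CUBIC))
E
```

```text
t: 4.53
tcp_pos: [0.575, -0.0965, 0.1533]
tool_rot: [0.339, 0.892, 0.106, -0.28]
force: [7.4, 1.3, 2.6]
finger_gap: 0.0184
finger_force: 39.1
t: 4.65
tcp_pos: [0.5744, -0.0964, 0.1537]
tool_rot: [0.339, 0.892, 0.106, -0.28]
force: [2.0, 3.2, 6.3]
finger_gap: 0.0183
finger_force: 40.3
t 4.65 u,y,n mm [-36.9  70.3  54.7] ang 62.3 r 79.4 err [-0.2 -0.1  0.3] F [2.  3.2 6.3] gap 0.0183 q [-0.38  0.68  1.05  0.21  1.98 -1.2 ]
```

View pics/b.png

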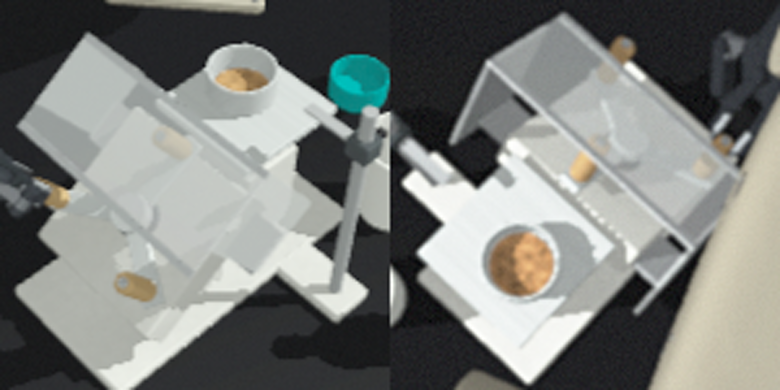

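Both views show the wheel turned, with the held grip at (50,190) and the next grip free at (135,285). Now I'll release and take that one.

```bash
python3 -m jog '[[0,0,0,0,0,0],[0,0,0,0,0,0],[0,0,0,0,0,0],[0,0,-0.03,0,0,0],[0,0,-0.062,0,0,0]]' 0 
python3 -m jog '[[-0.003,0.045,0,0,0,0],[-0.006,0.09,0,0,0,0],[-0.006,0.135,0,0,0,0],[-0.006,0.138,0,0,0,0],[-0.006,0.138,0,0,0,0]]'
python3 - <<'E'
from plan import *
from station import *
where();s=get_obs();c=read_camera("wrist")
cv2.imwrite("pics/w2.png",c["image"][:,:,::-1])
R0=Ro.from_quat(s["tool_rot"]).as_matrix();M=c["mount"];K=c["intrinsics"]
for h in(.012,.062):
    q=tcp(-57.7,h);v=M[:3,:3].T@(R0.T@(q-s["tcp_pos"])-M[:3,3])
    a=np.arctan2(np.hypot(v[0],v[1]),v[2]);print((v[:2]/np.hypot(v[0],v[1])*a*K[0,0]+K[:2,2]).round())
E
```

```text
t: 5.38
tcp_pos: [0.6006, -0.1204, 0.2035]
tool_rot: [0.339, 0.891, 0.106, -0.282]
force: [0.6, -0.6, 0.1]
finger_gap: 0.0853
finger_force: 0.0
t: 6.0
tcp_pos: [0.6959, -0.0204, 0.199]
tool_rot: [0.339, 0.892, 0.105, -0.281]
force: [-0.9, -0.5, 0.3]
finger_gap: 0.0852
finger_force: 0.0
t 6.0 u,y,n mm [-44.6 -66.9 115.5] ang -56.3 r 80.4 err [-0.  -0.   0.3] F [-0.9 -0.5  0.3] gap 0.0852 q [-0.24  1.01  0.48  0.33  2.19 -0.97]
[282. 206.]
[282. 225.]
```

View pics/w2.png

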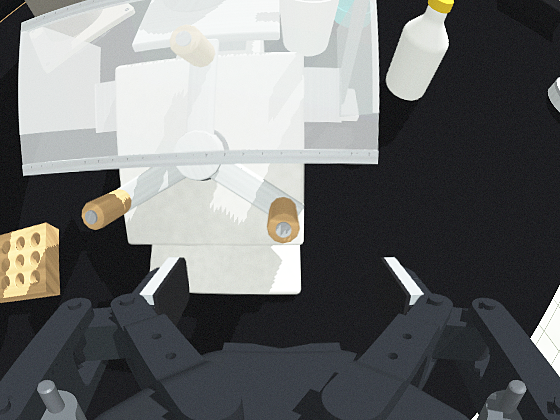

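The wrist view shows the grip end at (284,229), against a prediction of (282,225), so it is centred. Next: descend, grip, and drive about 120 degrees.

```bash
python3 -m jog '[[0,0,0.03,0,0,0],[0.001,0,0.055,0,0,0],[0.001,0,0.062,0,0,0],[0.001,0,0.062,0,0,0]]' >/dev/null
python3 -m jog '[[0,0,0,0,0,0],[0,0,0,0,0,0],[0,0,0,0,0,0],[0,0,0,0,0,0],[0,0,0,0,0,0]]' 1 40
python3 -c "
from plan import *
where()"
python3 -m jog '[[-0.009,-0.0066,0,0,0,0],[-0.017,-0.0144,0,0,0,0],[-0.0239,-0.0232,0,0,0,0],[-0.0294,-0.0329,0,0,0,0],[-0.0335,-0.0433,0,0,0,0]]'
python3 -c "
from plan import *
where()"
```

```text
t: 7.18
tcp_pos: [0.6698, 0.0037, 0.1499]
tool_rot: [0.339, 0.892, 0.106, -0.28]
force: [4.4, 0.3, 0.5]
finger_gap: 0.0185
finger_force: 39.0
t 7.17 u,y,n mm [-43.6 -67.8  54.8] ang -57.3 r 80.6 err [-0.2 -0.2  0.3] F [4.4 0.3 0.5] gap 0.0185 q [-0.22  0.9   0.73  0.31  2.04 -1.  ]
t: 7.8
tcp_pos: [0.6606, -0.0474, 0.131]
tool_rot: [0.339, 0.892, 0.106, -0.281]
force: [1.3, 2.3, 7.2]
finger_gap: 0.0185
finger_force: 40.0
t 7.8 u,y,n mm [-76.4 -23.3  54.8] ang -17.0 r 79.9 err [-0.1 -0.1  0.3] F [1.3 2.3 7.2] gap 0.0185 q [-0.29  0.92  0.74  0.27  2.03 -1.08]
```

Smooth. I'll finish the arc, release, move over to the next grip and re-grip.

```bash
W='from plan import *
where()'
python3 -m jog '[[-0.0027,-0.0108,0,0,0,0],[-0.0038,-0.0219,0,0,0,0],[-0.0033,-0.0331,0,0,0,0],[-0.0013,-0.0441,0,0,0,0],[0.0022,-0.0547,0,0,0,0]]' >/dev/null
python3 -m jog '[[0.0049,-0.01,0,0,0,0],[0.0112,-0.0192,0,0,0,0],[0.0187,-0.0274,0,0,0,0],[0.0273,-0.0346,0,0,0,0],[0.0368,-0.0404,0,0,0,0]]' >/dev/null
python3 -m jog '[[0,0,0,0,0,0]]' >/dev/null
python3 -c "$W"
python3 -m jog '[[0,0,0,0,0,0],[0,0,0,0,0,0],[0,0,0,0,0,0],[0,0,-0.03,0,0,0],[0,0,-0.062,0,0,0]]' 0 >/dev/null
python3 -m jog '[[-0.003,0.045,0,0,0,0],[-0.006,0.09,0,0,0,0],[-0.006,0.135,0,0,0,0],[-0.006,0.138,0,0,0,0],[-0.006,0.138,0,0,0,0]]' >/dev/null
python3 -c "$W"
```

```text
t 9.18 u,y,n mm [-35.7  70.3  54.9] ang 63.1 r 78.8 err [-0.2 -0.1  0.2] F [4.5 6.2 7.4] gap 0.018 q [-0.38  0.68  1.06  0.21  1.98 -1.2 ]
t 10.43 u,y,n mm [-44.2 -66.4 115.4] ang -56.4 r 79.7 err [-0.  -0.   0.3] F [ 0.2  0.1 -0.3] gap 0.0852 q [-0.24  1.    0.48  0.33  2.18 -0.97]
```

```bash
W='from plan import *
where()'
python3 -m jog '[[0,0,0.03,0,0,0],[0.001,0,0.055,0,0,0],[0.001,0,0.062,0,0,0],[0.001,0,0.062,0,0,0]]' >/dev/null
python3 -m jog '[[0,0,0,0,0,0],[0,0,0,0,0,0],[0,0,0,0,0,0],[0,0,0,0,0,0],[0,0,0,0,0,0]]' 1 40 >/dev/null
python3 -c "$W"
python3 -m jog '[[-0.009,-0.0066,0,0,0,0],[-0.017,-0.0144,0,0,0,0],[-0.0239,-0.0232,0,0,0,0],[-0.0294,-0.0329,0,0,0,0],[-0.0335,-0.0433,0,0,0,0]]' >/dev/null
python3 -m jog '[[-0.0027,-0.0108,0,0,0,0],[-0.0038,-0.0219,0,0,0,0],[-0.0033,-0.0331,0,0,0,0],[-0.0013,-0.0441,0,0,0,0],[0.0022,-0.0547,0,0,0,0]]' >/dev/null
python3 -c "$W"
python3 -m jog '[[0.0049,-0.01,0,0,0,0],[0.0112,-0.0192,0,0,0,0],[0.0187,-0.0274,0,0,0,0],[0.0273,-0.0346,0,0,0,0],[0.0368,-0.0404,0,0,0,0]]' >/dev/null
python3 -m jog '[[0,0,0,0,0,0]]' >/dev/null
python3 -c "$W"
python3 -m jog '[[0,0,0,0,0,0],[0,0,0,0,0,0],[0,0,0,0,0,0],[0,0,-0.03,0,0,0],[0,0,-0.062,0,0,0]]' 0 >/dev/null
python3 -m jog '[[-0.003,0.045,0,0,0,0],[-0.006,0.09,0,0,0,0],[-0.006,0.135,0,0,0,0],[-0.006,0.138,0,0,0,0],[-0.006,0.138,0,0,0,0]]' >/dev/null
python3 -c "$W
from station import *
im=[read_camera(n)['image'][a:a+150,b:b+150,::-1] for n,a,b in(('scene',160,225),('top',120,190))]
cv2.imwrite('pics/c.png',cv2.resize(np.hstack(im),None,fx=2.66,fy=2.66,interpolation=cv2.INTER_CUBIC))"
```

```text
t 11.55 u,y,n mm [-43.2 -67.6  54.9] ang -57.4 r 80.3 err [-0.2 -0.2  0.3] F [5.2 0.9 0.7] gap 0.0183 q [-0.22  0.9   0.74  0.31  2.04 -1.  ]
t 12.8 u,y,n mm [-72.4  30.9  54.9] ang 23.1 r 78.7 err [-0.2 -0.   0.2] F [3.2 8.3 8.7] gap 0.0184 q [-0.35  0.82  0.88  0.24  2.01 -1.15]
t 13.55 u,y,n mm [-35.2  70.3  55. ] ang 63.4 r 78.6 err [-0.2 -0.1  0.2] F [4.7 8.7 8.1] gap 0.0183 q [-0.38  0.67  1.06  0.22  1.98 -1.2 ]
t 14.8 u,y,n mm [-43.7 -66.  115.5] ang -56.5 r 79.1 err [-0.  -0.   0.3] F [0.1 0.1 0.4] gap 0.0855 q [-0.24  1.    0.49  0.33  2.18 -0.97]
```

View pics/c.png

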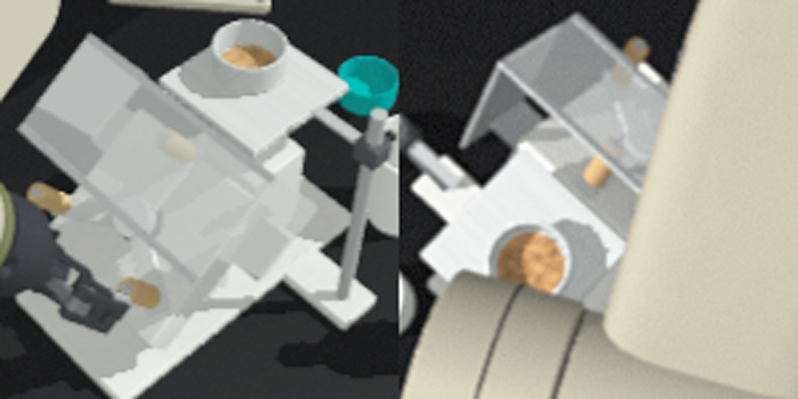

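The stage is up about 38 mm with the tin centred at (250,55). It is still below the pointer, so one more full arc.

```bash
W='from plan import *
where()'
python3 -m jog '[[0,0,0.03,0,0,0],[0.001,0,0.055,0,0,0],[0.001,0,0.062,0,0,0],[0.001,0,0.062,0,0,0]]' >/dev/null
python3 -m jog '[[0,0,0,0,0,0],[0,0,0,0,0,0],[0,0,0,0,0,0],[0,0,0,0,0,0],[0,0,0,0,0,0]]' 1 40 >/dev/null
python3 -c "$W"
python3 -m jog '[[-0.009,-0.0066,0,0,0,0],[-0.017,-0.0144,0,0,0,0],[-0.0239,-0.0232,0,0,0,0],[-0.0294,-0.0329,0,0,0,0],[-0.0335,-0.0433,0,0,0,0]]' >/dev/null
python3 -m jog '[[-0.0027,-0.0108,0,0,0,0],[-0.0038,-0.0219,0,0,0,0],[-0.0033,-0.0331,0,0,0,0],[-0.0013,-0.0441,0,0,0,0],[0.0022,-0.0547,0,0,0,0]]' >/dev/null
python3 -m jog '[[0.0049,-0.01,0,0,0,0],[0.0112,-0.0192,0,0,0,0],[0.0187,-0.0274,0,0,0,0],[0.0273,-0.0346,0,0,0,0],[0.0368,-0.0404,0,0,0,0]]' >/dev/null
python3 -m jog '[[0,0,0,0,0,0]]' >/dev/null
python3 -c "$W"
python3 -m jog '[[0,0,0,0,0,0],[0,0,0,0,0,0],[0,0,0,0,0,0],[0,0,-0.03,0,0,0],[0,0,-0.062,0,0,0]]' 0 >/dev/null
python3 -c "$W
from station import *
im=[read_camera(n)['image'][a:a+100,b:b+66,::-1] for n,a,b in(('scene',160,300),('top',160,175))]
cv2.imwrite('pics/d.png',cv2.resize(np.hstack(im),None,fx=6,fy=6,interpolation=cv2.INTER_CUBIC))"
```

```text
t 16.02 u,y,n mm [-42.7 -67.3  54.9] ang -57.6 r 79.7 err [-0.2 -0.2  0.3] F [5.6 1.2 0.1] gap 0.0184 q [-0.22  0.89  0.74  0.31  2.04 -1.  ]
t 18.02 u,y,n mm [-34.5  70.4  55. ] ang 63.9 r 78.3 err [-0.3 -0.1  0.1] F [ 5.6 10.5  9.7] gap 0.0183 q [-0.38  0.67  1.06  0.22  1.98 -1.2 ]
t 18.65 u,y,n mm [-36.   72.6 115.8] ang 63.7 r 81.0 err [-0.1  0.   0.4] F [ 1.1 -0.8 -0.3] gap 0.0855 q [-0.4   0.74  0.87  0.22  2.11 -1.18]
```

View pics/d.png

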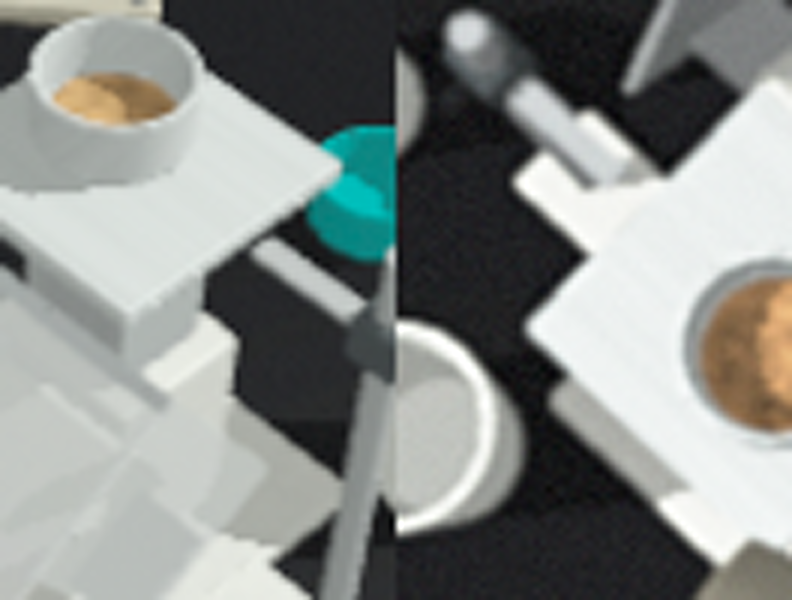

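The enlarged crops show the tin standing. The stage's pointer-side corners are at (341,166) and (127,310) in the left half, and (525,327) and (785,80) in the right half. The pointer tip is at about (261,244) left and (612,170) right, a little higher than the stage. I'll triangulate all three points.

Run:
```python
from plan import *
S=lambda x,y:np.array([300+x/6,160+y/6]);T=lambda x,y:np.array([175+(x-396)/6,160+y/6])
for nm,a,b in(("c+",(341,166),(525,327)),("c-",(127,310),(785,80)),("tip",(261,244),(612,170)),("tipB",(263,241),(610,169))):
    X=tri(S(*a),T(*b));print(nm,(L.T@(X-o)).round(4))
for z in np.arange(.222,.241,.003):
    f=lambda x,y:((proj("scene",o+L@[x,y,z])[0]-[300,160])*6).round(0); g=lambda x,y:((proj("top",o+L@[x,y,z])[0]-[175,160])*6+[396,0]).round(0)
    print(z.round(4),"c+",f(.215,-.065),g(.215,-.065),"c-",f(.085,-.065),g(.085,-.065),"tip",f(.15,-.077),g(.15,-.077))
```

```text
c+ [ 0.2157 -0.0657  0.2285]
c- [ 0.0827 -0.0629  0.2336]
tip [ 0.1492 -0.0808  0.2388]
tipB [ 0.1496 -0.0812  0.2406]
0.222 c+ [332. 177.] [525. 329.] c- [116. 330.] [760.  88.] tip [249. 267.] [621. 187.]
0.225 c+ [333. 172.] [523. 328.] c- [117. 325.] [759.  86.] tip [250. 262.] [620. 185.]
0.228 c+ [334. 167.] [522. 327.] c- [117. 320.] [759.  84.] tip [250. 257.] [619. 184.]
0.231 c+ [335. 162.] [520. 326.] c- [118. 315.] [758.  82.] tip [251. 252.] [618. 182.]
0.234 c+ [335. 157.] [519. 325.] c- [118. 310.] [757.  81.] tip [252. 247.] [617. 181.]
0.237 c+ [336. 152.] [517. 324.] c- [118. 304.] [756.  79.] tip [252. 241.] [615. 179.]
0.24 c+ [337. 147.] [516. 323.] c- [119. 299.] [756.  77.] tip [253. 236.] [614. 177.]
```

I estimate 5–8 mm still to go. I'll turn 30 degrees more (about 4 mm), then measure from close by with the wrist camera.

```bash
W='from plan import *
where()'
python3 -m jog '[[-0.003,0.045,0,0,0,0],[-0.007,0.09,0,0,0,0],[-0.007,0.135,0,0,0,0],[-0.007,0.139,0,0,0,0],[-0.007,0.139,0,0,0,0]]' >/dev/null
python3 -m jog '[[0,0,0.03,0,0,0],[0,0,0.055,0,0,0],[0,0,0.062,0,0,0],[0,0,0.062,0,0,0]]' >/dev/null
python3 -m jog '[[0,0,0,0,0,0],[0,0,0,0,0,0],[0,0,0,0,0,0],[0,0,0,0,0,0],[0,0,0,0,0,0]]' 1 40 >/dev/null
python3 -c "$W"
python3 -m jog '[[-0.009,-0.0066,0,0,0,0],[-0.017,-0.0144,0,0,0,0],[-0.0239,-0.0232,0,0,0,0],[-0.0281,-0.0304,0,0,0,0],[-0.0281,-0.0304,0,0,0,0]]' >/dev/null
python3 -c "$W"
python3 -m jog '[[0,0,0,0,0,0],[0,0,0,0,0,0],[0,0,0,0,0,0],[0,0,-0.03,0,0,0],[0,0,-0.062,0,0,0]]' 0 >/dev/null
python3 - <<'E'
from plan import *
where()
from station import get_obs
print(get_obs()["tcp_pos"])
def pose(c,a):  # tool for camera at lift point c looking at lift point a
    c=o+L@np.array(c);a=o+L@np.array(a);M=cam("wrist")["mount"]
    z=(a-c)/np.linalg.norm(a-c);out=[]
    x=np.cross([0,0,-1.],z);x/=np.linalg.norm(x)
    for s in(1,-1):
        Rc=np.c_[s*x,np.cross(z,s*x),z];Rt=Rc@M[:3,:3].T;out.append((c-Rt@M[:3,3],Rt))
    return out
for c in([.10,-.25,.38],[.05,-.3,.36],[-.05,-.25,.36]):
  for t,Rt in pose(c,[.15,-.075,.235]):print(c,t.round(3),Rt[:,2].round(2),Rt[:,0].round(2),rel(t,Rt).round(3))
E
```

```text
t 20.6 u,y,n mm [-44.2 -67.8  54.9] ang -56.9 r 81.0 err [-0.2 -0.2  0.3] F [5.6 1.4 0.5] gap 0.0186 q [-0.22  0.9   0.73  0.31  2.04 -1.  ]
t 21.23 u,y,n mm [-72.3 -35.3  54.9] ang -26.0 r 80.5 err [-0.1 -0.1  0.4] F [ 2.1 -3.7  4.5] gap 0.0179 q [-0.27  0.92  0.73  0.28  2.04 -1.06]
t 21.85 u,y,n mm [-71.3 -36.3 116. ] ang -27.0 r 80.0 err [-0.   0.   0.3] F [ 0.3 -0.2 -0.3] gap 0.0854 q [-0.29  1.03  0.47  0.3   2.19 -1.03]
[ 0.69237327 -0.05804846  0.18415742]
[0.1, -0.25, 0.38] [0.572 0.192 0.26 ] [-0.77 -0.5  -0.4 ] [-0.34 -0.22  0.92] [  0.253   0.107   0.088  58.13   27.118 -47.746]
[0.1, -0.25, 0.38] [0.546 0.175 0.3  ] [-0.5  -0.32 -0.8 ] [ 0.68  0.44 -0.59] [ 2.83000e-01  7.70000e-02  6.00000e-02  1.56700e+00 -4.89250e+01
  1.10732e+02]
[0.05, -0.3, 0.36] [0.616 0.201 0.265] [-0.89 -0.41 -0.21] [-0.19 -0.09  0.98] [  0.234   0.143   0.069  56.502  38.327 -37.513]
[0.05, -0.3, 0.36] [0.595 0.191 0.31 ] [-0.67 -0.31 -0.67] [ 0.61  0.28 -0.74] [ 2.67000e-01  1.21000e-01  3.70000e-02  1.39290e+01 -5.22210e+01
  1.19856e+02]
[-0.05, -0.25, 0.36] [0.643 0.152 0.269] [-0.98  0.   -0.18] [-0.18  0.    0.98] [ 1.9300e-01  1.2500e-01  3.6000e-02  3.5808e+01  4.3080e+01 -2.3013e+01]
[-0.05, -0.25, 0.36] [0.621 0.152 0.315] [-0.76  0.   -0.65] [ 0.65 -0.   -0.76] [ 2.33000e-01  1.10000e-01  7.00000e-03  1.89150e+01 -3.69790e+01
  1.43664e+02]
```

Run:
```python
from plan import *
for c in([-.05,-.15,.27],[.02,-.15,.30],[.02,.03,.32]):print(rel(o+L@np.array(c)).round(3))
```

```text
[ 0.111  0.113 -0.022  0.184  0.266 -0.315]
[ 0.185  0.113 -0.007  0.184  0.266 -0.315]
[ 0.196 -0.067 -0.024  0.184  0.266 -0.315]
```

```bash
cat > shot.py <<'E'
import sys,pickle
from plan import *
from station import *
where();s=get_obs();c=read_camera("wrist");pickle.dump((s,c),open(sys.argv[1],"wb"))
E
python3 -m jog '[[0,0.03,-0.045,0,0,0],[0.045,0.07,-0.045,0,0,0],[0.095,0.1,-0.045,0,0,0],[0.145,0.113,-0.035,0,0,0],[0.185,0.113,-0.025,0,0,0]]' >/dev/null
python3 -m jog '[[0,0,0,0,0,0],[0,0,0,0,0,0],[0,0,0,0,0,0]]' >/dev/null
python3 shot.py A.pkl
python3 -m jog '[[0,-0.05,-0.01,0,0,0],[0,-0.1,-0.02,0,0,0],[0,-0.15,-0.02,0,0,0],[0,-0.18,-0.02,0,0,0],[0,-0.18,-0.02,0,0,0]]' >/dev/null
python3 -m jog '[[0,0,0,0,0,0],[0,0,0,0,0,0],[0,0,0,0,0,0]]' >/dev/null
python3 shot.py B.pkl
cat > wp.py <<'E'
import pickle
from plan import *
class V:
    def __init__(s,f):
        st,c=pickle.load(open(f,"rb"));s.im=c["image"];M=c["mount"];s.K=c["intrinsics"];Rt=Ro.from_quat(st["tool_rot"]).as_matrix()
        s.R=Rt@M[:3,:3];s.c=st["tcp_pos"]+Rt@M[:3,3]
    def px(s,q):
        v=s.R.T@(o+L@np.array(q)-s.c);r=np.hypot(v[0],v[1]);return v[:2]/r*np.arctan2(r,v[2])*s.K[0,0]+s.K[:2,2]
    def ray(s,x):
        d=(np.array(x)-s.K[:2,2])/s.K[0,0];a=np.hypot(*d);return L.T@s.R@np.r_[d/a*np.sin(a),np.cos(a)]
def tri2(A,B,a,b):
    ca,cb=L.T@(A.c-o),L.T@(B.c-o);d=np.c_[A.ray(a),-B.ray(b)];t=np.linalg.lstsq(d,cb-ca,rcond=None)[0]
    pa,pb=ca+t[0]*d[:,0],cb-t[1]*d[:,1];return (pa+pb)/2,np.linalg.norm(pa-pb)
E
python3 - <<'E'
from wp import *
ims=[]
for f in"AB":
    v=V(f+".pkl");q=[v.px([.15,-.077,.235]),v.px([.215,-.065,.233]),v.px([.085,-.065,.233])];print(f,v.c,np.round(q,1).tolist())
    x0,y0=np.clip((np.mean(q,0)-[49,75]).astype(int),0,[460,270]);print(x0,y0)
    ims.append(cv2.resize(v.im[y0:y0+150,x0:x0+100,::-1],None,fx=4,fy=4,interpolation=cv2.INTER_CUBIC))
cv2.imwrite("pics/e.png",np.hstack(ims))
E
```

```text
t 22.9 u,y,n mm [ 111.2 -150.1  141.5] ang -126.5 r 186.8 err [-0.1 -0.1  0.4] F [-0.2 -0.  -0.3] gap 0.0855 q [-0.09  0.81  0.58  0.44  2.22 -0.75]
t 23.95 u,y,n mm [113.7  28.9 160.5] ang 165.7 r 117.3 err [-0.1 -0.   0.3] F [ 0.1 -0.2 -0.2] gap 0.0856 q [-0.3   0.49  1.    0.3   2.2  -1.03]
A [0.68920311 0.09626921 0.46891896] [[199.0, 120.8], [196.3, 71.7], [177.4, 187.9]]
141 51
B [ 0.57785576 -0.04410335  0.48583235] [[389.8, 124.3], [368.1, 76.4], [387.4, 185.6]]
332 53
```

View pics/e.png

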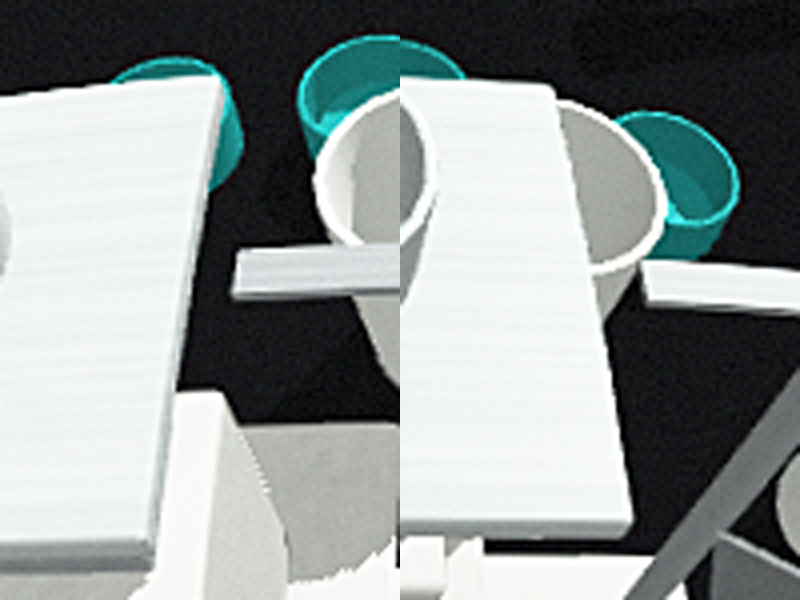

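The wrist views are sharp. Reading the same points in both:

| Point | Left view | Right view |
|---|---|---|
| Stage top corner, far | (213,80) | (553,87) |
| Stage top corner, near | (149,545) | (632,522) |
| Pointer end corner, far | (238,250) | (641,262) |
| Pointer end corner, near | (233,290) | (646,301) |

Run:
```python
from wp import *
A,B=V("A.pkl"),V("B.pkl")
a=lambda x,y:(141+x/4-.375,51+y/4-.375);b=lambda x,y:(332+(x-400)/4-.375,53+y/4-.375)
for n_,p1,p2 in(("c+",(213,80),(553,87)),("c+ outer",(220,78),(553,87)),("c-",(149,545),(632,522)),("c- outer",(156,545),(632,522)),("t+",(238,250),(641,262)),("t-",(233,290),(646,301))):
    X,e=tri2(A,B,a(*p1),b(*p2));print(n_,X.round(4),"miss",e.round(4))
for z in(.228,.232,.236,.24):
    f=lambda q:((A.px(q)-[141,51]+.375)*4).round();g=lambda q:((B.px(q)-[332,53]+.375)*4+[400,0]).round()
    print(z,[(f(q+[z]),g(q+[z])) for q in([.215,-.065],[.085,-.065],[.156,-.077],[.144,-.077])])
```

```text
c+ [ 0.2106 -0.0647  0.2401] miss 0.0011
c+ outer [ 0.2131 -0.0656  0.2378] miss 0.0007
c- [ 0.0854 -0.0662  0.2359] miss 0.0014
c- outer [ 0.0863 -0.067   0.2338] miss 0.0014
t+ [ 0.1546 -0.0786  0.2399] miss 0.0007
t- [ 0.1442 -0.0784  0.2385] miss 0.0012
0.228 [(array([227.,  98.]), array([542., 107.])), (array([154., 559.]), array([617., 541.])), (array([243., 277.]), array([621., 283.])), (array([237., 320.]), array([629., 323.]))]
0.232 [(array([223.,  87.]), array([545.,  97.])), (array([149., 551.]), array([622., 534.])), (array([239., 267.]), array([625., 274.])), (array([233., 310.]), array([633., 314.]))]
0.236 [(array([220.,  77.]), array([548.,  88.])), (array([143., 543.]), array([627., 526.])), (array([236., 257.]), array([630., 265.])), (array([229., 300.]), array([638., 305.]))]
0.24 [(array([217.,  66.]), array([551.,  78.])), (array([137., 535.]), array([632., 519.])), (array([232., 247.]), array([634., 255.])), (array([225., 290.]), array([643., 296.]))]
```

By triangulation the stage top is at 0.236–0.238 m and the pointer's mid-thickness at 0.237–0.238 m. The scene view, after the 4.3 mm raise, agrees that they are level. The gripper is clear of everything, so I'm handing in.

```bash
python3 -c "
from station import *
s=get_obs();print(s['t'],s['force'],abs(s['qd']).max());print(job_done())"
```

```text
24.0 [-0.50851854  0.00709485 -0.27742749] 0.006367212100328799
the job is handed in; nothing more can be done
None
```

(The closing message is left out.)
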